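# Set the end cap of a detector tube on the lab bench

### The job

The blue knurled end cap of the detector tube bolted to the bench is only started on its thread: screw it on (clockwise from above) until it bottoms out, then back it off a quarter turn so that it does not squeeze the detector inside. Finish while still holding the cap gripped by its rim in that position: do not let go at the end. Leave the finished tube with the black cap, the loose steel ring and the screwdriver as they are.

Things in the scene. Friction and masses are not known exactly. Their poses are not given: they have to be found in the camera images.
- cap (a joint): how far the blue cap is unscrewed, rad: 0 = bottomed out (hard stop), grows as it is turned anticlockwise seen from above (unscrewed), at most 5.6; a quarter turn back from the bottom is 1.57. It starts 2.2 to 4.6 rad out. Right-hand thread with a lead of 4 mm a turn (the cap sinks 0.64 mm per rad screwed on). Turns stiffly (about 0.08 N m of friction) and stays where it is left; it cannot come off.
- cap_grip (a point): centre of the blue knurled cap: on its upright axis, half-way up. The cap is a round disc 46 mm in diameter and 30 mm high (its top is 15 mm above this point; 105 mm above the bench when bottomed out, up to 3 mm more when unscrewed). It can be gripped across its rim at any yaw; below it the tube is narrower (42 mm or less), so fingers may reach past its lower edge. Its x axis points along the white index line on the cap's top; z is up. Nothing but the cap turns.
- tube: the fixed aluminium tube with a blue band that carries the blue cap; origin on the bench at the centre of its round dark bolted flange (90 mm in diameter, 10 mm high). Its x axis points along the white mark on the flange: the cap's index line lies straight above that mark when the cap is bottomed out. A small signal socket sticks out 34 mm from the axis on the opposite side, 22 mm above the bench. The tube may stand left or right of the black-capped one.
- done_cap_grip (a point): centre of the black knurled cap, same size, on the finished tube of the same make with a black band: leave alone
- done_cap (a joint): how far the black cap is unscrewed, rad: 0 = bottomed out, as it is and should stay
- ring_center (a point): centre of a loose steel ring lying flat on the bench between the tubes, 42 mm outside, 28 mm inside, 10 mm high: leave alone
- driver: loose screwdriver with a yellow handle, 170 mm long, lying on the bench beyond the tubes: leave alone; origin under its middle, x axis from handle to tip
Things that resemble listed ones, but are neither listed nor needed, are in the scene too. Leave any orange look-alike of the part that bears done_cap_grip alone.

How it is judged:
By the outcome, as a careful person would: the job done as asked, in the order asked, and still so for the second after the job is handed in, while the arm keeps its last pose, push and grip.
It also fails if it takes over 58 s, if anything falls off the work surface, if the arm or the gripper's body presses on something with over 40 N, if the wrist force passes 120 N, or if a joint passes its speed limit or range.

### The arm

A 6-joint arm with a two-finger parallel gripper is mounted at the origin on the work surface. World frame = base frame: x ahead of the robot, y to its left, z up, the work surface at z = 0. Lengths are in mm, angles in rad, forces in N, time in s.
With the tool pointing down it reaches from about 375 to 925 mm from the base axis. Payload 5.7 kg.
Tool frame: the origin (TCP) lies midway between the tips of the shut fingers; the grasp point (between the pads) lies 19 mm behind it (r.tcp_to_grasp is the distance from the TCP to the grasp point, in mm); z points along the fingers, y is the direction in which the jaws open and shut (so a half turn about z gives the same grasp; the last joint's range is limited). The gripper opens to 88 mm and grips with 3 to 60 N. Pads are 20 mm wide; open, the fingers measure 115 mm over their backs; the gripper's body (75 mm by 178 mm) begins 61 mm behind the grasp point.
Start: joints at [1.105, 0.359, 1.51, -0, 1.272, -0.115], TCP at [206.18, 563.429, 222.623] pointing down, gripper open.
Joint ranges: [-2.97, 2.97], [-1.01, 2.36], [0.21, 2.38], [-0.96, 4.11], [0.2, 2.71], [-2.98, 2.98]. Speed limits (rad/s): [2.39, 2.39, 3.14, 3.14, 3.14, 3.14].

### API

Orientations are given as a unit quaternion [x, y, z, w].
In Python, from cell import r, cams gives the robot as it stands. The module is installed in compiled form; this text tells all that it offers.
- The arm moves only by the tool play_rows, never from a script. Its argument "commands" is a list of rows, each a list of 3 entries, a list of its own where there are three numbers: the shift along the tool's x, y, z in mm, then the turn, a rotation vector about the tool's x, y, z in degrees, then the opening, from -1 (shut) to 1 (fully open), so that 0 is half open. A call has 1 to 20 rows; each row shifts and turns the commanded pose from where the row before left it, along the tool's axes as they then stand; what a row does not reach is not made up. A row lasts 1/8 s, in which the tool goes at most 62.5 mm and 10.7 degrees, less where a joint would pass 70% of its speed; a pose out of reach is approached as far as the arm can. A call with a gripper value outside its range is refused whole. The fingers move at their own pace and stop on an object; the grip force is fixed at half the most. Time passes only in rows, so rows that do not move let the fingers close. It gives the time, the measured TCP pose, the force and the opening at its end, in the units of the state.
- r.state(): the state, without advancing time (a new reading comes with each control period).
- cams.capture(name): name is "side" or "top" or "wrist"; returns the picture (420x560x3 uint8, blue, green, red); there is no depth.
- cams.calibration(name): a dict with "camera_matrix" (3x3 intrinsics, pixels), "k1" (the pictures are not rectified: a ray, as slopes to the right and down, at radius r is drawn at 1 + k1 r^2 times it, then the intrinsics apply), "R" (3x3) and "t" (3): a world point X has camera coordinates R X + t; the wrist camera has in their place "tool_from_camera" (4x4, takes a point from camera to tool coordinates, whose origin is the TCP and whose axes are the flange's). Camera axes: x right, y down, z forward; pixel columns grow to the right and rows downward; lengths in mm; the calibration is good to about 2 mm. A picture is of the moment at which its call begins: read the wrist's pose just before it. calibration takes no time and is no camera call.
- r.job_done(): hands the job in, once; it reports no verdict.
The state is a dict: "clock": time; "qpos": joint angles; "qd": joint speeds; "tau": joint torques, N m; "tcp_pos": TCP position; "orientation": TCP orientation; "wrist_force": force on the tool from outside, world axes, zero at the start; "moment": the same for the moment, N m; "finger_gap": finger opening in mm.
Only numpy, scipy, OpenCV 4.12 (cv2) and the standard library are available. Lean on these libraries where they do the work, as an engineer would, in place of code of your own. Each camera call takes 0.05 s, during which the arm holds its last target.

## Working session

There is one attempt and no reset: what is moved stays moved. The work goes in short steps, Python scripts to look and compute and a tool call to move; the robot and the scene stay as the last step left them, time stands still between calls to the robot, and variables do not carry over. Pictures are saved under pics/ and viewed, and the job is handed in when it is done.

Besides the shell and the picture viewer there is one more tool, called after "Call:" as name(argument=value, ...), one argument or row to a line, values as JSON. play_rows: Moves the arm, as the interface text tells. Its arguments: {"type":"object","properties":{"commands":{"type":"array","items":{"type":"array"}}},"required":["commands"]}

```bash
mkdir -p pics
python3 - <<'E'
from cell import r,cams
import cv2
s=r.state(); print({k:(v if not hasattr(v,'round') else v) for k,v in s.items()})
for n in ["top","side","wrist"]:
    cv2.imwrite(f"pics/{n}0.png",cams.capture(n)); print(n,cams.calibration(n))
E
```

```text
{'clock': 0.0, 'qpos': array([ 1.10488586e+00,  3.59508411e-01,  1.51141264e+00, -1.20124783e-06,
        1.27248246e+00, -1.15042905e-01]), 'qd': array([-0.00074279,  0.00055459,  0.00048228,  0.00130519, -0.00082983,
       -0.00107311]), 'tau': array([ 1.26759445e-03, -5.15385175e+01, -2.70727587e+01,  6.74539595e-02,
        3.50297790e-02, -1.72434247e-04]), 'tcp_pos': array([205.8972379 , 562.84577757, 221.81508769]), 'orientation': array([ 1.74535029e-01,  9.84650549e-01, -8.67661722e-04, -2.58772817e-04]), 'wrist_force': array([ 0.00678351, -0.16632289, -0.13554975]), 'moment': array([-0.00992863,  0.02178567,  0.01481104]), 'finger_gap': 87.39605055545118}
top {'camera_matrix': array([[379.85033051,   0.        , 273.22054656],
       [  0.        , 379.85033051, 209.68699332],
       [  0.        ,   0.        ,   1.        ]]), 'k1': -0.10150824715944534, 'R': array([[ 0.02068173, -0.99970658, -0.01261021],
       [-0.9979361 , -0.01987488, -0.06106169],
       [ 0.06079315,  0.01384704, -0.99805433]]), 't': array([-36.12613427, 570.77221978, 715.10645941])}
side {'camera_
[... 269 characters left out ...]
49576863, -0.75240058],
       [ 0.51843928,  0.54565757, -0.65839087]]), 't': array([-444.62648911,  296.52616791,  496.74618222])}
wrist {'camera_matrix': array([[347.83799074,   0.        , 283.47833804],
       [  0.        , 347.83799074, 207.02752668],
       [  0.        ,   0.        ,   1.        ]]), 'k1': -0.0394473108296626, 'tool_from_camera': array([[-1.68807864e-04, -9.64017433e-01, -2.65838975e-01,
         7.20187786e+01],
       [ 9.99999890e-01, -2.79142103e-04,  3.77258482e-04,
         1.37861303e+00],
       [-4.37890604e-04, -2.65838882e-01,  9.64017374e-01,
        -1.61021718e+02],
       [ 0.00000000e+00,  0.00000000e+00,  0.00000000e+00,
         1.00000000e+00]])}
```

View pics/top0.png

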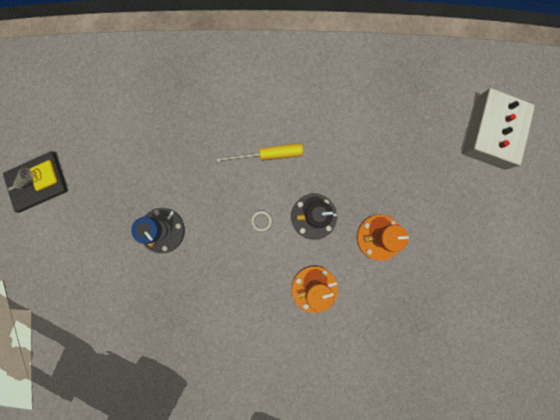

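View pics/side0.png

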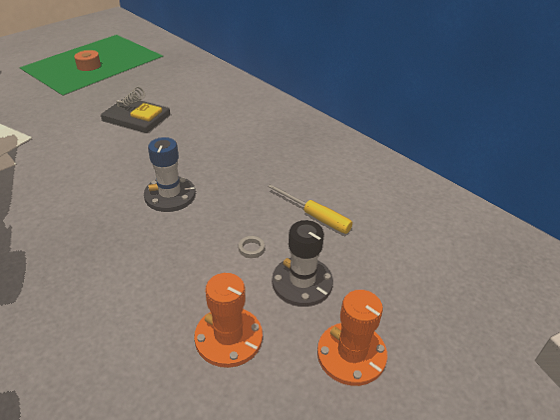

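View pics/wrist0.png

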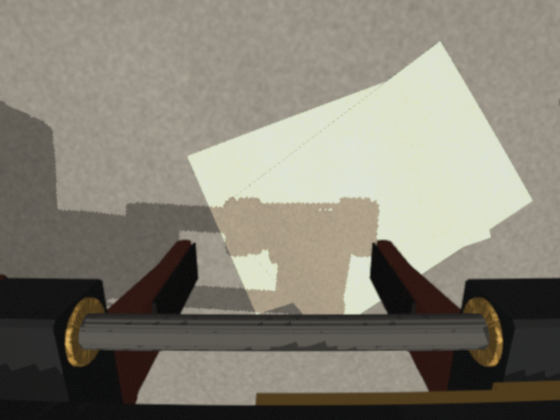

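Could be taken for the cap, in the top view: the blue cap (145,230), black cap (319,213), and orange look-alikes (394,238) and (320,297). By the description I choose the blue one at (145,230), side view (163,150). Next I check it in a close crop and measure it.

```bash
cat > h.py <<'E'
import numpy as np, cv2
from cell import r,cams
from scipy.spatial.transform import Rotation as Rot
def cam(name,s=None):
    c=cams.calibration(name)
    if name=="wrist":
        T=np.eye(4);T[:3,:3]=Rot.from_quat(s["orientation"]).as_matrix();T[:3,3]=s["tcp_pos"]
        W=T@np.array(c["tool_from_camera"]);R=W[:3,:3].T;t=-R@W[:3,3]
    else: R,t=np.array(c["R"]),np.array(c["t"])
    return np.array(c["camera_matrix"]),np.array([c["k1"],0,0,0.]),R,t
def ray(C,px):
    K,d,R,t=C
    n=cv2.undistortPoints(np.array(px,float).reshape(-1,1,2),K,d)[:,0]
    v=np.c_[n,np.ones(len(n))]@R
    return -R.T@t,v
def onz(C,px,z):
    o,v=ray(C,px); return o+v*((z-o[2])/v[:,2])[:,None]
def proj(C,X):
    K,d,R,t=C
    return cv2.projectPoints(np.array(X,float).reshape(-1,1,3),cv2.Rodrigues(R)[0],t,K,d)[0][:,0]
E
python3 - <<'E'
from h import *
a=cv2.imread("pics/top0.png");b=cv2.imread("pics/side0.png")
o=np.hstack([cv2.resize(a[190:270,110:210],(500,400),interpolation=cv2.INTER_CUBIC),cv2.resize(b[130:215,130:205],(300,340),interpolation=cv2.INTER_CUBIC)[:400] if 0 else cv2.resize(b[130:220,135:202],(298,400),interpolation=cv2.INTER_CUBIC)])
cv2.imwrite("pics/crop0.png",o)
C=cam("top")
hsv=cv2.cvtColor(a,cv2.COLOR_BGR2HSV)
m=cv2.inRange(hsv,(100,120,30),(130,255,255)); m[:100]=0
w=cv2.inRange(a,(170,170,170),(255,255,255))
for nm,mm in (("blue",m),("white",w)):
    n,l,st,ce=cv2.connectedComponentsWithStats(mm[180:280,100:220])
    for i in range(1,n):
        if st[i,4]>3: print(nm,st[i],ce[i]+[100,180],onz(C,[ce[i]+[100,180]],106)[0].round(1),onz(C,[ce[i]+[100,180]],10)[0].round(1))
E
```

```text
blue [ 32  37  26  26 312] [144.59615385 229.02564103] [528.3 194.3 106. ] [528.5 228.6  10. ]
white [71 32  2  3  4] [171.25 212.75] [557.3 148.6 106. ] [561.8 176.   10. ]
white [45 53  7  7 15] [148.2        236.06666667] [516.4 187.5 106. ] [514.9 220.7  10. ]
```

View pics/crop0.png

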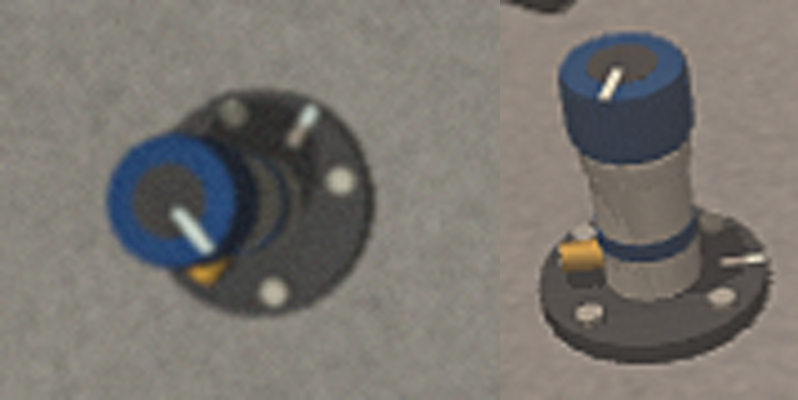

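The crop confirms the blue cap on the blue-banded tube. In the top view the cap is centred near (144.6,230), with its index line pointing lower-right. The flange mark is upper-right at (171,213). The cap is roughly 242° (4.2 rad) out, so one grip will do if J6 starts near -2.5.

Run:
```python
from h import *
s=r.state();T=Rot.from_quat(s["orientation"]).as_matrix();print(T.round(3))
print(T.T@(np.array([528,194,200])-s["tcp_pos"]))
C=cam("top");px=[[144.6,230.2]];print(onz(C,px,107.7))
```

```text
[[-0.939  0.344 -0.001]
 [ 0.344  0.939 -0.001]
 [ 0.    -0.001 -1.   ]]
[-429.23647712 -235.78262641   22.25723318]
[[526.31839332 193.63711392 107.7       ]]
```

Call:
play_rows(
  commands=[
    [[-42.9,-23.6,0],[0,0,0],1],
    [[-42.9,-23.6,0],[0,0,0],1],
    [[-42.9,-23.6,0],[0,0,0],1],
    [[-42.9,-23.6,0],[0,0,0],1],
    [[-42.9,-23.6,0],[0,0,0],1],
    [[-42.9,-23.6,0],[0,0,0],1],
    [[-42.9,-23.6,0],[0,0,0],1],
    [[-42.9,-23.6,0],[0,0,0],1],
    [[-42.9,-23.6,0],[0,0,0],1],
    [[-42.9,-23.6,0],[0,0,0],1],
    [[0,0,0],[0,0,-10],1],
    [[0,0,0],[0,0,-10],1],
    [[0,0,0],[0,0,-10],1],
    [[0,0,0],[0,0,-10],1],
    [[0,0,0],[0,0,-10],1],
    [[0,0,0],[0,0,-10],1],
    [[0,0,0],[0,0,-10],1],
    [[0,0,0],[0,0,-10],1],
    [[0,0,0],[0,0,-10],1],
    [[0,0,0],[0,0,0],1],
  ],
)

```text
clock: 2.65
tcp_pos: [527.7, 194.3, 222.4]
orientation: [-0.572, 0.82, 0.0, -0.0]
wrist_force: [-0.1, -0.5, -0.4]
finger_gap: 87.7
```

Run:
```python
from h import *
s=r.state();print(s)
cv2.imwrite("pics/w1.png",cams.capture("wrist"))
cv2.imwrite("pics/t1.png",cams.capture("top"))
np.savez("w1.npz",**s)
```

```text
{'clock': 2.65, 'qpos': array([ 2.30080089e-01,  3.05540670e-01,  1.59232885e+00, -6.78629862e-05,
        1.24435783e+00, -2.55914667e+00]), 'qd': array([-1.82204284e-03,  5.55904890e-06, -4.76210581e-04,  8.47313188e-05,
        1.39333230e-03,  8.02228450e-02]), 'tau': array([-3.24790431e-03, -4.75518465e+01, -2.66453218e+01, -7.59086246e-02,
        1.94591453e-02, -1.00977670e+00]), 'tcp_pos': array([527.73318123, 194.3494134 , 222.39687052]), 'orientation': array([-5.72232939e-01,  8.20091069e-01,  8.76019832e-05, -3.06705771e-04]), 'wrist_force': array([-0.13149364, -0.49048666, -0.39975285]), 'moment': array([ 0.09384474,  0.08052598, -0.0112349 ]), 'finger_gap': 87.68214557280939}
```

View pics/w1.png

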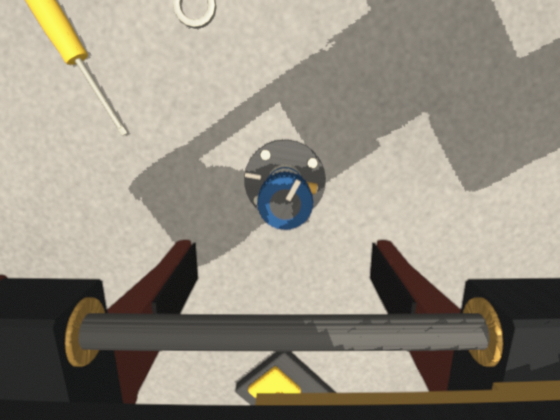

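The wrist view shows the blue cap at (285,202), its line from about (289,198) to (299,182), and the flange mark at (253,177). I'll fit the cap's rim and measure both angles.

Run:
```python
from h import *
s=dict(np.load("w1.npz"));a=cv2.imread("pics/w1.png")
C=cam("wrist",s)
cr=a[125:245,220:350];cv2.imwrite("pics/crop1.png",cv2.resize(cr,None,fx=5,fy=5,interpolation=cv2.INTER_CUBIC))
hsv=cv2.cvtColor(a,cv2.COLOR_BGR2HSV)
m=cv2.inRange(hsv,(100,120,30),(130,255,255));m[:130]=0;m[250:]=0
cs=max(cv2.findContours(m,cv2.RETR_EXTERNAL,cv2.CHAIN_APPROX_NONE)[0],key=cv2.contourArea)[:,0].astype(float)
# near-side rim points (facing image bottom) belong to top face; cast on z=107.7
P=onz(C,cs,107.7)[:,:2]
low=cs[:,1]>195
A=np.c_[2*P[low],np.ones(low.sum())];x=np.linalg.lstsq(A,(P[low]**2).sum(1),rcond=None)[0]
print("lower arc centre",x[:2],"R",np.sqrt(x[2]+x[:2]@x[:2]))
w=cv2.inRange(a,(165,175,175),(255,255,255))
for nm,(x0,y0,x1,y1),z in (("line",(280,170,310,206),107.7),("mark",(243,170,262,184),10)):
    mm=np.zeros_like(w);mm[y0:y1,x0:x1]=w[y0:y1,x0:x1]
    ys,xs=np.nonzero(mm);Q=onz(C,np.c_[xs,ys],z)[:,:2]
    d=np.linalg.svd(Q-Q.mean(0))[2][0];print(nm,len(xs),Q.mean(0),np.degrees(np.arctan2(d[1],d[0])))
    c=x[:2];v=Q.mean(0)-c;print(np.degrees(np.arctan2(v[1],v[0])),np.hypot(*v))
```

```text
lower arc centre [527.68373532 195.56827091] R 21.80636521311293
line 82 [517.76359184 187.71121767] 41.16293387283632
-141.61971272950646 12.65474347009401
mark 34 [558.85032528 179.14971194] 150.5207398817953
-27.78026053561831 35.226771189087515
```

View pics/crop1.png

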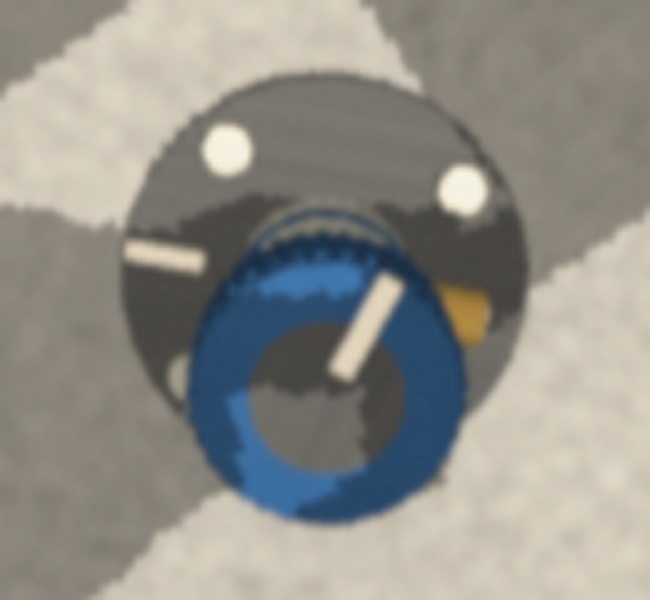

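Run:
```python
from h import *
s=dict(np.load("w1.npz"));C=cam("wrist",s)
print(onz(C,[[285.2-.4,204.6-.4]],107.7), onz(C,[[285-.4,179.6]],10))
print(proj(cam("top"),[[527.5,195.3,107.7],[527.5,195.3,0]]))
g=np.array([527.5,195.3,92.7-19]);T=Rot.from_quat(s["orientation"]).as_matrix()
print(T.T@(g-s["tcp_pos"]))
```

```text
[[528.08798197 196.85229059 107.7       ]] [[527.32217674 195.38110147  10.        ]]
[[143.68248412 229.48585821]
 [162.56001753 230.00579809]]
[ -0.87161248   0.47334245 148.69678385]
```

Call:
play_rows(
  commands=[
    [[-0.9,0.6,25],[0,0,0],1],
    [[0,0,25],[0,0,0],1],
    [[0,0,25],[0,0,0],1],
    [[0,0,25],[0,0,0],1],
    [[0,0,24],[0,0,0],1],
    [[0,0,24],[0,0,0],1],
    [[0,0,0],[0,0,0],1],
  ],
)

```text
clock: 3.62
tcp_pos: [526.1, 195.0, 73.1]
orientation: [-0.572, 0.82, 0.001, -0.002]
wrist_force: [-0.4, -0.1, 0.2]
finger_gap: 87.5
```

Call:
play_rows(
  commands=[
    [[0,0,0],[0,0,0],-1],
    [[0,0,0],[0,0,0],-1],
    [[0,0,0],[0,0,0],-1],
    [[0,0,0],[0,0,0],-1],
    [[0,0,0],[0,0,0],-1],
    [[0,0,0],[0,0,0],-1],
  ],
)

```text
clock: 4.38
tcp_pos: [527.0, 195.7, 74.9]
orientation: [-0.573, 0.82, 0.0, -0.0]
wrist_force: [-3.5, 2.2, 4.6]
finger_gap: 45.6
```

Run:
```python
from h import *
s=r.state();print(s)
cv2.imwrite("pics/w2.png",cams.capture("wrist"))
a=cams.capture("side");cv2.imwrite("pics/s2.png",cv2.resize(a[80:240,80:280],None,fx=4,fy=3.7))
```

```text
{'clock': 4.375, 'qpos': array([ 2.32299351e-01,  4.79503689e-01,  1.74390651e+00,  6.72469250e-04,
        9.19091455e-01, -2.55862403e+00]), 'qd': array([ 0.00050909,  0.00010818,  0.00071651, -0.00103782,  0.00067288,
       -0.00083927]), 'tau': array([ -1.68059662, -49.22233701, -20.29175699,  -0.88595465,
        -1.06808424,  -0.06306048]), 'tcp_pos': array([527.04208893, 195.69366415,  74.88579836]), 'orientation': array([-5.72752184e-01,  8.19728405e-01,  4.16028032e-04, -3.23887384e-04]), 'wrist_force': array([-3.49975595,  2.22790816,  4.63405793]), 'moment': array([ 0.45688126,  0.66198815, -0.04709176]), 'finger_gap': 45.579296426122795}
```

View pics/w2.png

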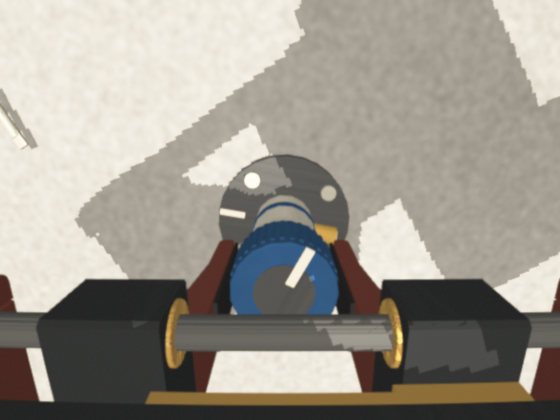

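View pics/s2.png

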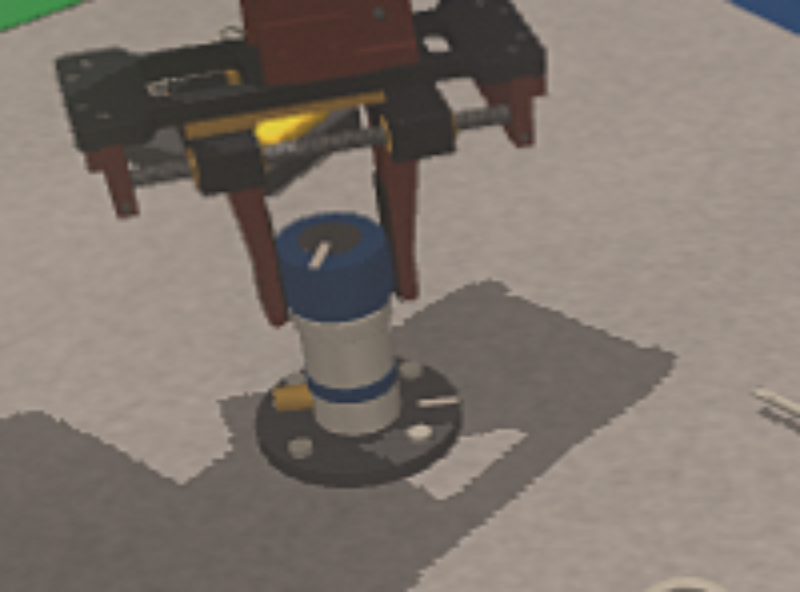

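The cap is gripped: gap 45.6 mm, line at (300,267) in the wrist view, mark at (232,213). I'll turn it clockwise (+z tool) while following the thread down.

Call:
play_rows(
  commands=[
    [[0,0,0.05],[0,0,5],-1],
    [[0,0,0.11],[0,0,10],-1],
    [[0,0,0.11],[0,0,10],-1],
    [[0,0,0.11],[0,0,10],-1],
    [[0,0,0.11],[0,0,10],-1],
    [[0,0,0.11],[0,0,10],-1],
    [[0,0,0],[0,0,0],-1],
  ],
)

```text
clock: 5.35
tcp_pos: [527.0, 195.7, 74.3]
orientation: [-0.129, 0.992, 0.0, -0.0]
wrist_force: [-4.1, 2.6, 5.9]
finger_gap: 45.9
```

Run:
```python
from h import *
s=r.state();print({k:s[k] for k in ("clock","qpos","tcp_pos","wrist_force","moment","finger_gap","orientation","tau")})
cv2.imwrite("pics/w3.png",cams.capture("wrist"))
a=cams.capture("side");cv2.imwrite("pics/s3.png",cv2.resize(a[80:240,80:280],None,fx=4,fy=3.7))
```

```text
{'clock': 5.35, 'qpos': array([ 2.32344664e-01,  4.80427751e-01,  1.74433999e+00,  7.11320493e-04,
        9.17757943e-01, -1.59682564e+00]), 'tcp_pos': array([527.0432157 , 195.73178982,  74.25022098]), 'wrist_force': array([-4.0697161,  2.6098668,  5.8961323]), 'moment': array([ 0.4050411 ,  0.63081217, -0.08401374]), 'finger_gap': 45.93174890369041, 'orientation': array([-1.28613495e-01,  9.91694646e-01,  2.32838754e-04, -4.93113235e-04]), 'tau': array([ -1.75746571, -49.04791117, -20.19519389,  -0.92374127,
        -1.06068749,   0.66285884])}
```

View pics/w3.png

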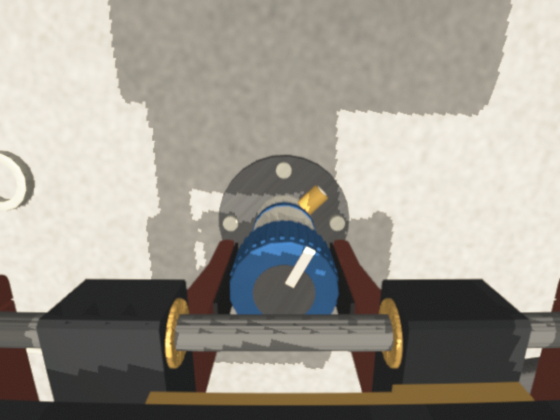

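The cap turns with the gripper: the line stays at (300,267) in the wrist view while the flange moves. About 193° remain, so I continue with 165° and then go slowly.

Call:
play_rows(
  commands=[
    [[0,0,0.11],[0,0,10],-1],
    [[0,0,0.11],[0,0,10],-1],
    [[0,0,0.11],[0,0,10],-1],
    [[0,0,0.11],[0,0,10],-1],
    [[0,0,0.11],[0,0,10],-1],
    [[0,0,0.11],[0,0,10],-1],
    [[0,0,0.11],[0,0,10],-1],
    [[0,0,0.11],[0,0,10],-1],
    [[0,0,0.11],[0,0,10],-1],
    [[0,0,0.11],[0,0,10],-1],
    [[0,0,0.11],[0,0,10],-1],
    [[0,0,0.11],[0,0,10],-1],
    [[0,0,0.11],[0,0,10],-1],
    [[0,0,0.11],[0,0,10],-1],
    [[0,0,0.11],[0,0,10],-1],
    [[0,0,0.11],[0,0,10],-1],
    [[0,0,0.05],[0,0,5],-1],
    [[0,0,0],[0,0,0],-1],
    [[0,0,0],[0,0,0],-1],
  ],
)

```text
clock: 7.82
tcp_pos: [527.1, 195.8, 72.4]
orientation: [0.966, 0.258, -0.0, -0.0]
wrist_force: [-3.8, 3.0, 5.6]
finger_gap: 45.6
```

Run:
```python
from h import *
s=r.state();print({k:s[k] for k in ("clock","qpos","tcp_pos","wrist_force","moment","finger_gap","orientation","tau")})
cv2.imwrite("pics/w4.png",cams.capture("wrist"))
```

```text
{'clock': 7.825, 'qpos': array([2.32323733e-01, 4.83073018e-01, 1.74563632e+00, 7.57331446e-04,
       9.13643545e-01, 1.28110179e+00]), 'tcp_pos': array([527.14702822, 195.75792703,  72.41651963]), 'wrist_force': array([-3.76883028,  2.9613162 ,  5.60416649]), 'moment': array([ 0.31741672,  0.65793641, -0.05290136]), 'finger_gap': 45.5686045819813, 'orientation': array([ 9.66189640e-01,  2.57832011e-01, -3.71363407e-04, -3.10493823e-04]), 'tau': array([ -1.74992345, -49.45826411, -20.13557196,  -0.90535764,
        -1.0741182 ,  -0.07515069])}
```

View pics/w4.png

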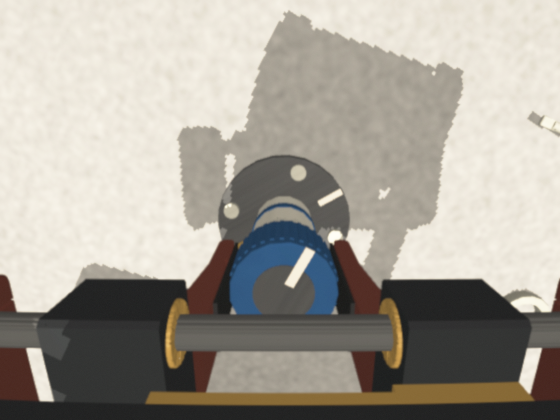

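The line is still at (300,267) and the mark at (330,198), so the cap has not slipped. I'll measure how far remains.

```bash
cat >> h.py <<'E'
def capangle(a,s,ztop,boxl,boxm,c=(527.5,195.6)):
    C=cam("wrist",s); w=cv2.inRange(a,(150,155,160),(255,255,255)); out=[]
    for (x0,y0,x1,y1),z in ((boxl,ztop),(boxm,10)):
        mm=np.zeros_like(w);mm[y0:y1,x0:x1]=w[y0:y1,x0:x1]
        ys,xs=np.nonzero(mm);Q=onz(C,np.c_[xs,ys],z)[:,:2]
        d=np.linalg.svd(Q-Q.mean(0))[2][0];v=Q.mean(0)-c
        if d@v<0:d=-d
        out.append((np.degrees(np.arctan2(d[1],d[0])),np.degrees(np.arctan2(v[1],v[0])),len(xs),np.hypot(*v)))
    print(np.round(out,1),"q deg by direction, by radius:",(out[0][0]-out[1][0])%360,(out[0][1]-out[1][1])%360)
E
python3 - <<'E'
from h import *
s=r.state();a=cv2.imread("pics/w4.png")
capangle(a,s,105.3,(280,244,318,290),(315,186,345,208))
E
```

```text
[[  2.    7.3 447.   14.7]
 [-28.6 -27.4 184.   36. ]] q deg by direction, by radius: 30.59208304542932 34.72980503636902
```

Call:
play_rows(
  commands=[
    [[0,0,0.11],[0,0,8],-1],
    [[0,0,0.11],[0,0,8],-1],
    [[0,0,0.04],[0,0,4],-1],
    [[0,0,0],[0,0,0],-1],
  ],
)

```text
clock: 8.38
tcp_pos: [527.2, 195.8, 72.2]
orientation: [0.996, 0.086, -0.0, -0.0]
wrist_force: [-3.7, 2.5, 5.9]
finger_gap: 45.7
```

Run:
```python
from h import *
s=r.state();print({k:s[k] for k in ("clock","qpos","tcp_pos","moment","finger_gap","tau")}, np.degrees(Rot.from_quat(s["orientation"]).as_euler("ZYX")))
```

```text
{'clock': 8.375, 'qpos': array([2.32355897e-01, 4.83352780e-01, 1.74581321e+00, 6.75309178e-04,
       9.13095744e-01, 1.63090075e+00]), 'tcp_pos': array([527.17028974, 195.75633973,  72.21173853]), 'moment': array([ 0.33953036,  0.74238711, -0.0668605 ]), 'finger_gap': 45.668728309783795, 'tau': array([ -1.66958828, -49.32697177, -20.10966897,  -0.88329205,
        -1.10601626,   0.20756698])} [ 9.84562950e+00  4.01110642e-02 -1.79971753e+02]
```

Call:
play_rows(
  commands=[
    [[0,0,0.03],[0,0,3],-1],
    [[0,0,0],[0,0,0],-1],
  ],
)

```text
clock: 8.62
tcp_pos: [527.2, 195.7, 72.2]
orientation: [0.998, 0.06, -0.0, -0.0]
wrist_force: [-3.3, 2.0, 5.5]
finger_gap: 45.8
```

Run:
```python
from h import *
s=r.state();print({k:s[k] for k in ("clock","qpos","tcp_pos","moment","finger_gap","tau")})
```

```text
{'clock': 8.625, 'qpos': array([2.32329013e-01, 4.83432743e-01, 1.74580947e+00, 6.54150146e-04,
       9.13011589e-01, 1.68301551e+00]), 'tcp_pos': array([527.19581289, 195.74038551,  72.16811332]), 'moment': array([ 0.39961843,  0.70724146, -0.0450543 ]), 'finger_gap': 45.75530541400563, 'tau': array([ -1.68143626, -49.35038924, -20.11345088,  -0.87765835,
        -1.10135682,   0.13316953])}
```

Call:
play_rows(
  commands=[
    [[0,0,0.03],[0,0,3],-1],
    [[0,0,0],[0,0,0],-1],
  ],
)

```text
clock: 8.88
tcp_pos: [527.2, 195.7, 72.1]
orientation: [0.999, 0.034, -0.0, -0.0]
wrist_force: [-4.0, 1.8, 5.5]
finger_gap: 45.5
```

Run:
```python
from h import *
s=r.state();print({k:s[k] for k in ("clock","qpos","tcp_pos","moment","finger_gap","tau")})
```

```text
{'clock': 8.875, 'qpos': array([2.32334382e-01, 4.83473432e-01, 1.74584385e+00, 6.25706855e-04,
       9.12956164e-01, 1.73534287e+00]), 'tcp_pos': array([527.18500094, 195.73207747,  72.13596362]), 'moment': array([ 0.37212266,  0.74772357, -0.01327813]), 'finger_gap': 45.50341813367314, 'tau': array([ -1.67366758, -49.36589241, -20.11488497,  -0.87541586,
        -1.09842695,   0.13334414])}
```

Call:
play_rows(
  commands=[
    [[0,0,0.02],[0,0,2],-1],
    [[0,0,0],[0,0,0],-1],
  ],
)

```text
clock: 9.12
tcp_pos: [527.2, 195.7, 72.1]
orientation: [1.0, 0.016, -0.0, -0.0]
wrist_force: [-4.3, 2.3, 5.0]
finger_gap: 45.5
```

Run:
```python
from h import *
s=r.state();print({k:s[k] for k in ("clock","qpos","tcp_pos","moment","finger_gap","tau")})
```

```text
{'clock': 9.125, 'qpos': array([2.32348057e-01, 4.83485728e-01, 1.74585669e+00, 6.15064078e-04,
       9.12898642e-01, 1.77003018e+00]), 'tcp_pos': array([527.1929    , 195.73848049,  72.12556862]), 'moment': array([ 0.33109733,  0.6930317 , -0.0139333 ]), 'finger_gap': 45.53879407412696, 'tau': array([ -1.7372128 , -49.37347412, -20.11460602,  -0.85595068,
        -1.09679606,   0.11011441])}
```

Call:
play_rows(
  commands=[
    [[0,0,0.02],[0,0,2],-1],
    [[0,0,0],[0,0,0],-1],
  ],
)

```text
clock: 9.38
tcp_pos: [527.2, 195.7, 72.1]
orientation: [1.0, -0.001, -0.0, -0.0]
wrist_force: [-2.5, 2.1, 6.5]
finger_gap: 45.8
```

Run:
```python
from h import *
s=r.state();print({k:s[k] for k in ("clock","qpos","tcp_pos","moment","finger_gap","tau")})
a=cams.capture("wrist");cv2.imwrite("pics/w5.png",a)
```

```text
{'clock': 9.375, 'qpos': array([2.32340128e-01, 4.83520261e-01, 1.74587389e+00, 5.96791803e-04,
       9.12855877e-01, 1.80490606e+00]), 'tcp_pos': array([527.19274455, 195.72822455,  72.10156802]), 'moment': array([0.36080278, 0.72286659, 0.04715021]), 'finger_gap': 45.78770848631767, 'tau': array([ -1.73061557, -49.38087702, -20.11531591,  -0.85430251,
        -1.09543953,   0.11035887])}
```

View pics/w5.png

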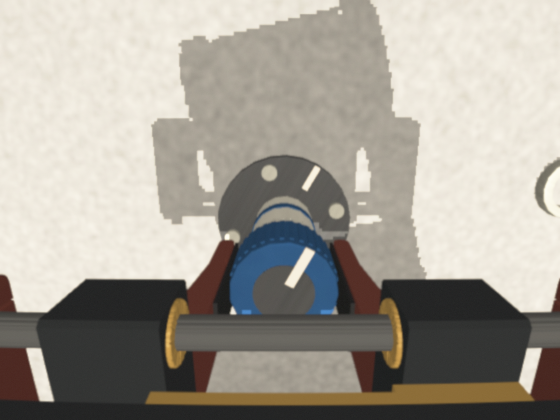

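The line is at (300,267) and the mark at (312,178), nearly parallel now.

Run:
```python
from h import *
s=r.state();a=cv2.imread("pics/w5.png")
capangle(a,s,104.9,(280,244,318,290),(298,162,324,194))
# line pixel centroid/slope in each wrist image (slip check)
for n in (2,3,4,5):
    b=cv2.imread(f"pics/w{n}.png");m=cv2.inRange(b[244:290,280:318],(150,155,160),(255,255,255))
    p=np.argwhere(m)[:,::-1].astype(float);d=np.linalg.svd(p-p.mean(0))[2][0]
    print(n,len(p),p.mean(0)+[280,244],np.degrees(np.arctan(d[1]/d[0])))
```

```text
[[-28.  -21.6 445.   13.9]
 [-31.4 -27.7 193.   36.4]] q deg by direction, by radius: 3.4089462168262514 6.127854015003461
2 448 [299.84375    266.91741071] -59.07177386670861
3 448 [300.06696429 266.22544643] -59.13810872587472
4 447 [299.3803132  267.09619687] -59.11019729263546
5 445 [299.37752809 267.22921348] -59.11850983344448
```

Call:
play_rows(
  commands=[
    [[0,0,0.02],[0,0,2],-1],
    [[0,0,0],[0,0,0],-1],
  ],
)

```text
clock: 9.68
tcp_pos: [527.2, 195.7, 72.1]
orientation: [1.0, -0.018, -0.0, -0.0]
wrist_force: [-3.5, 1.6, 5.3]
finger_gap: 45.6
```

Run:
```python
from h import *
s=r.state();print({k:s[k] for k in ("clock","qpos","tcp_pos","moment","finger_gap","tau")})
```

```text
{'clock': 9.675, 'qpos': array([2.32375801e-01, 4.83565758e-01, 1.74588856e+00, 5.89329287e-04,
       9.12813661e-01, 1.83973607e+00]), 'tcp_pos': array([527.18284251, 195.74402011,  72.07214599]), 'moment': array([0.37657373, 0.68961319, 0.02018013]), 'finger_gap': 45.59899715389554, 'tau': array([ -1.79345358, -49.38391328, -20.11422336,  -0.83217284,
        -1.09405819,   0.16025544])}
```

Call:
play_rows(
  commands=[
    [[0,0,0.02],[0,0,2],-1],
    [[0,0,0],[0,0,0],-1],
  ],
)

```text
clock: 9.93
tcp_pos: [527.2, 195.7, 72.1]
orientation: [0.999, -0.035, -0.0, 0.0]
wrist_force: [-3.7, 2.8, 5.5]
finger_gap: 45.3
```

Run:
```python
from h import *
s=r.state();print({k:s[k] for k in ("clock","qpos","tcp_pos","moment","finger_gap","tau")})
```

```text
{'clock': 9.925, 'qpos': array([2.32632312e-01, 4.83569719e-01, 1.74588462e+00, 1.30872352e-04,
       9.12800460e-01, 1.87357040e+00]), 'tcp_pos': array([527.17144692, 195.74628188,  72.07097293]), 'moment': array([0.48201524, 0.71494208, 0.71069921]), 'finger_gap': 45.274698849702474, 'tau': array([ -2.65680112, -49.34886575, -20.09305537,  -0.53050697,
        -1.08909834,   0.82427876])}
```

Call:
play_rows(
  commands=[
    [[0,0,0.02],[0,0,2],-1],
    [[0,0,0],[0,0,0],-1],
  ],
)

```text
clock: 10.18
tcp_pos: [528.1, 195.6, 72.1]
orientation: [0.999, -0.053, 0.0, 0.0]
wrist_force: [-1.6, 1.6, 3.8]
finger_gap: 45.1
```

Run:
```python
from h import *
s=r.state();print({k:s[k] for k in ("clock","qpos","tcp_pos","moment","finger_gap","tau")})
a=cams.capture("wrist");cv2.imwrite("pics/w6.png",a)
b=a;m=cv2.inRange(b[244:290,280:318],(150,155,160),(255,255,255))
p=np.argwhere(m)[:,::-1].astype(float);d=np.linalg.svd(p-p.mean(0))[2][0]
print(len(p),p.mean(0)+[280,244],np.degrees(np.arctan(d[1]/d[0])))
```

```text
{'clock': 10.175, 'qpos': array([ 2.32263628e-01,  4.83890089e-01,  1.74530823e+00, -3.15269445e-04,
        9.11591025e-01,  1.90855848e+00]), 'tcp_pos': array([528.07526511, 195.61039387,  72.05018628]), 'moment': array([0.29601787, 0.32597909, 0.57847672]), 'finger_gap': 45.09137897336046, 'tau': array([ -1.62826896, -49.80455875, -19.0024209 ,  -0.23517572,
        -0.35123158,   0.70752483])}
440 [297.73181818 268.16363636] -62.936327510621666
```

The hard stop is reached: the moment jumped to 0.71 N m at J6≈1.87, then the pads slipped slightly and the line now shows at (298,268). Backing off: 90° plus about 1.5° of wind-up.

Call:
play_rows(
  commands=[
    [[0,0,-0.02],[0,0,-1.5],-1],
    [[0,0,-0.11],[0,0,-10],-1],
    [[0,0,-0.11],[0,0,-10],-1],
    [[0,0,-0.11],[0,0,-10],-1],
    [[0,0,-0.11],[0,0,-10],-1],
    [[0,0,-0.11],[0,0,-10],-1],
    [[0,0,-0.11],[0,0,-10],-1],
    [[0,0,-0.11],[0,0,-10],-1],
    [[0,0,-0.11],[0,0,-10],-1],
    [[0,0,-0.11],[0,0,-10],-1],
    [[0,0,0],[0,0,0],-1],
    [[0,0,0],[0,0,0],-1],
  ],
)

```text
clock: 11.72
tcp_pos: [527.2, 196.7, 73.0]
orientation: [0.735, 0.678, 0.0, -0.001]
wrist_force: [-3.3, 5.8, 5.3]
finger_gap: 45.4
```

Run:
```python
from h import *
s=r.state();print({k:s[k] for k in ("clock","qpos","tcp_pos","wrist_force","moment","finger_gap","orientation","tau")})
a=cams.capture("wrist");cv2.imwrite("pics/w7.png",a)
cv2.imwrite("pics/t7.png",cams.capture("top"));cv2.imwrite("pics/s7.png",cams.capture("side"))
for n in (6,7):
    b=cv2.imread(f"pics/w{n}.png");m=cv2.inRange(b[244:290,280:318],(150,155,160),(255,255,255))
    p=np.argwhere(m)[:,::-1].astype(float);d=np.linalg.svd(p-p.mean(0))[2][0]
    print(n,len(p),p.mean(0)+[280,244],np.degrees(np.arctan(d[1]/d[0])))
```

```text
{'clock': 11.725, 'qpos': array([0.23274101, 0.48229343, 1.74493562, 0.00285697, 0.91459173,
       0.31144824]), 'tcp_pos': array([527.2159387 , 196.66572867,  73.04516705]), 'wrist_force': array([-3.34316383,  5.77485358,  5.26104228]), 'moment': array([1.02945968, 0.6319538 , 0.08516544]), 'finger_gap': 45.43382087040404, 'orientation': array([ 7.34970205e-01,  6.78098447e-01,  4.56373044e-04, -1.04187175e-03]), 'tau': array([ -4.21442717, -48.75717759, -19.15909588,  -2.00937532,
        -0.64098185,   0.0521523 ])}
6 440 [297.73181818 268.16363636] -62.936327510621666
7 449 [297.77282851 268.1403118 ] -61.9109641227386
```

View pics/w7.png

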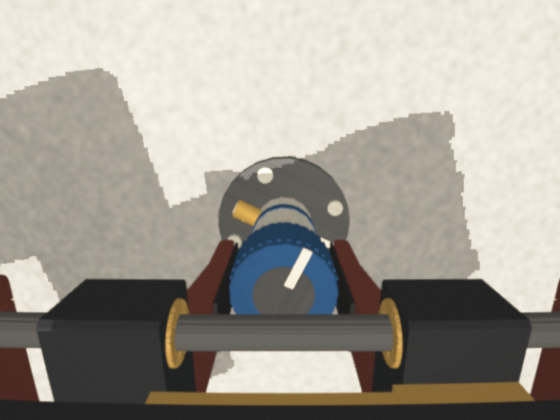

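View pics/s7.png

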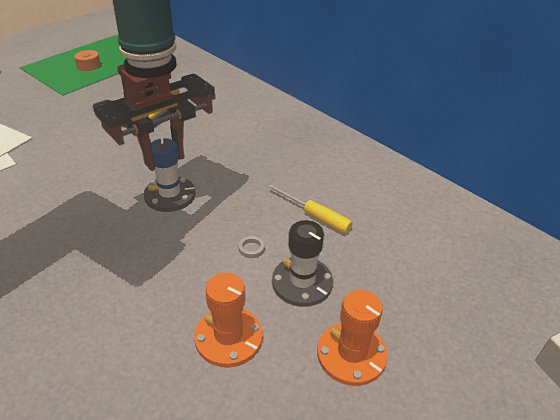

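Run:
```python
from h import *
s=r.state();C=cam("wrist",s)
b=cv2.imread("pics/w7.png");m=cv2.inRange(b[244:290,280:318],(150,155,160),(255,255,255))
p=np.argwhere(m)[:,::-1]+[280.,244.];Q=onz(C,p,106)[:,:2];d=np.linalg.svd(Q-Q.mean(0))[2][0]
print("line now",np.degrees(np.arctan2(d[1],d[0])), "bottom ref -30.4")
a,t=cv2.imread("pics/t7.png"),cv2.imread("pics/top0.png")
cv2.imwrite("pics/t7c.png",np.hstack([cv2.resize(t[130:330,100:420],(400,250)),cv2.resize(a[130:330,100:420],(400,250))]))
```

```text
line now -119.88911585712978 bottom ref -30.4
```

View pics/t7c.png

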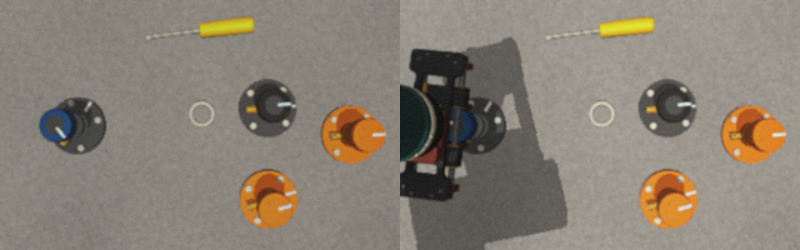

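Line at 60.1° against −30.4° at the bottom is a back-off of 90.5°. The other objects look unchanged, so I'm handing in while still gripping.

```bash
python3 -c "
from cell import r
s=r.state();print(s['clock'],s['finger_gap'],s['wrist_force']);r.job_done()"
```

```text
11.875 46.072130247393524 [-3.77349875  6.10087304  5.52791892]
the job is handed in; nothing more can be done
```

I screwed the blue cap about 250° clockwise to its hard stop and backed it off a quarter turn. I handed in at 11.9 s with the cap still gripped by its rim (finger gap 46 mm, wrist force under 10 N).

- **Bottoming out:** the moment jumped from about 0 to 0.71 N m and the cap stopped sinking. My last 2° step then slipped the pads about 3° on the rim. The cap was already against the stop, and I allowed for the slip.
- **Quarter turn back:** the index line in the wrist view puts the back-off at 90.5°. Joint angle plus the measured slip gives about 91°, and the 0.97 mm rise gives 1.53 rad (88°). They agree within about 3°.
- **Not checked directly:** the flange mark was hidden in the last wrist view, so the 90.5° is measured from the bottom position inferred from the earlier views.
- **Other objects:** the black-capped tube, ring, screwdriver and orange look-alikes look unmoved in the top view, compared by eye with the first picture.

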